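Set the workshop screen and store its position

ROBOT

A 7-joint arm with a two-finger parallel gripper is mounted at the origin on the work surface. World frame = base frame: x ahead of the robot, y to its left, z up, the work surface at z = 0. Lengths are in mm, angles in rad, forces in N, time in s.
With the tool pointing down it reaches from about 425 to 1025 mm from the base axis. Payload 9.4 kg.
Tool frame: the origin (TCP) lies midway between the tips of the shut fingers; the grasp point (between the pads) lies 19 mm behind it; y points along the fingers, x is the direction in which the jaws open and shut, and the axes are right-handed (so a half turn about y gives the same grasp; the last joint's range is limited). The gripper opens to 93 mm and grips with 3 to 60 N. Pads are 15 mm wide; open, the fingers measure 128 mm over their backs; the gripper's body (75 mm by 188 mm) begins 65 mm behind the grasp point.
Start: joints at [1.094, 0.599, -0.003, 1.599, 0.002, 0.943, -0.08], TCP at [282.185, -667.829, 218.618] pointing down, gripper open.
Joint ranges: [-2.57, 2.57], [-0.35, 1.97], [-1.29, 1.29], [0.11, 2.56], [-1.05, 4.19], [0.11, 1.86], [-2.63, 2.63]. Speed limits (rad/s): [2.22, 2.22, 3.01, 3.01, 3.14, 3.14, 3.14].

INTERFACE

Orientations are given as [roll, pitch, yaw] about the fixed x, y, z axes, in that order (R = Rz(yaw) Ry(pitch) Rx(roll)).
In Python, from workcell import sense, camera, sign_off, spot_in, place_of gives the robot as it stands.
- The arm moves only by the tool arm_command, never from a script. Its argument "targets" is one flat list of numbers, 5 for each row, row after row: the opening, from 0 (shut) to 1 (fully open), then the shift along the world's x, y, z in mm, then the turn about the world's z in degrees. In form: [jaw, tx, ty, tz, yaw, jaw, tx, ty, tz, yaw, ...]. A call has 1 to 20 rows; each row shifts and turns the commanded pose from where the row before left it; what a row does not reach is not made up. A row lasts 1/8 s, in which the tool goes at most 62.5 mm and 10.7 degrees, less where a joint would pass 70% of its speed; a pose out of reach is approached as far as the arm can. A call is refused whole if a number of a shift passes 62.5 or a number of a turn 10.7, either way. A call with a gripper value outside its range is refused whole. The fingers move at their own pace and stop on an object; "newtons" is the grip in N (left out, the last holds). Time passes only in rows, so rows that do not move let the fingers close. It gives the time, the measured TCP pose, the force and the opening at its end, in the units of the state.
- sense(): the state, without advancing time (a new reading comes with each control period).
- camera(name): name is "scene" or "top" or "wrist"; returns a dict with "image" (480x640x3 uint8, blue, green, red), "mtx" (3x3 intrinsics, pixels), "dist_coeffs" ([k1, k2, p1, p2, k3] as OpenCV has them; the pictures are not rectified), "R" (3x3) and "t" (3): a world point X has camera coordinates R X + t. Camera axes: x right, y down, z forward; pixel columns grow to the right and rows downward; lengths in mm; the calibration is good to about 2 mm. A picture is of the moment at which its call begins. There is no depth.
- sign_off(): hands the job in, once; it reports no verdict.
Trained networks look in a picture, given as the dict that the camera call returned (one of the last four; its "shot" number tells which), for a name from the list of things; names that differ only in an ending like _2 or _b are one class to them, and where a whole thing is asked for, a point or a joint stands for the part that bears it (a point fixed in the world has none). Each returns a list of dicts, best first, with "score" (0 to 1); they miss things now and then, are a little off and sometimes report something else, mostly with a low value. They report only what shows in the picture. A call takes as long as a camera call. They do not tell look-alikes from the thing itself.
- spot_in(picture, name): "box" ([centre column, centre row, width, height] in pixels, round what is visible of it).
- place_of(picture, name): "pixel" ([column, row] in pixels: a listed point, or the origin of a listed thing).
The state is a dict: "clock": time; "joint_positions": joint angles; "qd": joint speeds; "tau": joint torques, N m; "tcp_pos": TCP position; "ee_rot": TCP orientation; "wrist_force": force on the tool from outside, world axes, zero at the start; "ft_torque": the same for the moment, N m; "opening": finger opening in mm.
Only numpy, scipy, OpenCV 4.12 (cv2) and the standard library are available. Lean on these libraries where they do the work, as an engineer would, in place of code of your own. Each camera call takes 0.05 s, during which the arm holds its last target.

TASK

Swivel the bench screen until it stands square to its own foot, facing the foot's front where the recessed button is, and lean it back to 25 degrees from upright. Once it stands so, and not before, take the pin stylus from its holder, press the small recessed button in the foot all the way down with the stylus's pin, and stand the stylus back in its holder with the screen still set, leaving the other things on the bench where they are.

Things in the scene. Friction and masses are not known exactly. Their poses are not given: they have to be found in the camera images.
- unit: the screen's heavy grey foot, fixed to the bench: a slab 250 (its x) by 180 (its y) by 35 mm high. Origin: centre of its underside; z up; its front (button side) faces its -x. The swivel axis is vertical through x=+50, y=0 mm in this frame. Its flat top (35 mm high) carries near the front edge the recessed button (x=-85, y=+50 mm) and a wide raised round black cap (32 mm across, 9 mm high, x=-85, y=-45 mm), which is fixed and not the button.
- swivel (a joint): angle (rad) of the screen about the vertical swivel axis: 0 = square to the foot, facing the foot's -x; grows anticlockwise seen from above. Stiff friction hinge (0.35 N m), stays where left; range -1.3 to 1.3. Starts between 0.3 and 1.0.
- tilt (a joint): lean (rad) of the screen about its level tilt axis: 0 = upright, positive = leaning back (top edge away from the side it faces), 25 degrees = 0.436. Stiff friction hinge (0.45 N m), stays where left; range -0.4 to 1.2. Starts between -0.25 and 0.1. The tilt axis crosses the swivel axis 145 mm above the bench and runs along the screen's width, at mid-height of the screen, 22 mm behind its front face.
- screen_mid (a point): centre of the screen's front face; axes fixed to the screen: x points out of its back, y along its width (to its left side when looking along +x, out through its back), z up along its height. The black screen slab is 220 mm wide, 150 mm high and 18 mm thick; its front shows plain coloured panes; a metal post carries it from behind.
- button (a joint): travel (m) of the button: 0 = out, 0.004 = fully down; springy, about 2 N to start and 5 N fully down; it comes back by itself.
- button_top (a point): centre of the button's top: a white cap 12 mm across, lying 8 mm below the foot's top at the bottom of a round hole 15 mm across; pressed straight down.
- stylus: pin stylus, loose, about 40 g, standing upright in its holder. Origin: the tip of its pin (lower end); z along the stylus, up. Steel pin 6 mm thick and 40 mm long, then a black collar 28 mm across and 6 mm thick (40 to 46 mm from the tip), then a round black grip 14 mm thick and 62 mm long (46 to 108 mm from the tip).
- holder: aluminium block 60 by 60 by 50 mm high, fixed to the bench, with one round hole 15 mm across and 45 mm deep in the middle of its top. Origin: centre of its underside. The stylus stands in it with the pin in the hole and the collar resting on the top, so its tip is 10 mm above the bench.
- module: bystander: flat aluminium control module with a black connector block, 110 by 150 by 42 mm, loose, origin at the centre of its underside. It and the holder stand on opposite sides of the screen, either way round.
- driver: bystander: loose black-handled screwdriver lying on the bench beyond the foot and to its side, about 200 mm long.
- socket: bystander: loose steel wrench socket, 32 mm across, 38 mm high, standing on the bench beyond the foot and to its side.
Things that resemble listed ones, but are neither listed nor needed, are in the scene too. What is shaped like the stylus but blue is not meant. Several things have the shape of the holder; the one meant has the colours described above.

How it is judged (in metres and radians):
On the way, in this order (a step that is already met when the one before it is completed fails the run):
1. the screen stands square to its foot (within 5 degrees) and leans back 25 degrees (within 5) (value of joint swivel between -0.087 and 0.087 rad and value of joint tilt between 0.349 and 0.524 rad), for 0.3 s.
2. the recessed button is pressed down (over 3 of its 4 mm) by the stylus's pin, with the screen set (all of step 1 and value of joint button above 0.003 m and distance between stylus and button_top below 0.008 m and contact force between stylus and unit above 1 N), for 0.05 s.
At the end, for the whole second after the job is handed in: The screen is square to its foot and leans back 25 degrees, each within 5 degrees; the button is out again; the stylus stands upright and at rest in its holder, its collar down on the block (tip 4 to 14 mm above the bench, within 10 mm of the hole's centre line, tilted under 7 degrees) (all of step 1 and value of joint button below 0.001 m and horizontal distance between stylus and holder below 0.01 m and z of stylus in the frame of holder between 0.004 and 0.014 m and angle between stylus's own z axis and vertical below 0.12 rad and linear speed of stylus below 0.02 m/s); the robot touches nothing.
It fails at once if the button is pressed (over 1.5 mm) while the screen is not set (value of joint button above 0.0015 m and not (value of joint swivel between -0.087 and 0.087 rad and value of joint tilt between 0.349 and 0.524 rad)).
It fails at once if the module is moved more than 30 mm (distance of module from where it was at the start of the episode above 0.03 m).
It fails at once if the driver is moved more than 30 mm (distance of driver from where it was at the start of the episode above 0.03 m).
It fails at once if the socket is moved more than 30 mm (distance of socket from where it was at the start of the episode above 0.03 m).
It also fails if it takes over 72 s, if anything falls off the work surface, if the arm or the gripper's body presses on something with over 40 N, if the wrist force passes 120 N, or if a joint passes its speed limit or range.

## Working session

There is one attempt and no reset: what is moved stays moved. The work goes in short steps, Python scripts to look and compute and a tool call to move; the robot and the scene stay as the last step left them, time stands still between calls to the robot, and variables do not carry over. Pictures are saved under pics/ and viewed, and the job is handed in when it is done.

Besides the shell and the picture viewer there is one more tool, called as name(argument=value, ...) on one line, values as JSON. arm_command: Moves the arm, as the interface text tells. Its arguments: {"type":"object","properties":{"targets":{"type":"array","items":{"type":"number"}},"newtons":{"type":"number"}},"required":["targets"]}

```bash
ls; mkdir -p pics
python3 - <<'E'
from workcell import *
import cv2
s=sense();print(s)
for n in ["scene","top","wrist"]:
    c=camera(n);cv2.imwrite(f"pics/{n}0.png",c["image"]);print(n,c["mtx"].tolist(),c["dist_coeffs"],c["R"].tolist(),c["t"])
    for k in ["unit","screen_mid","button_top","stylus","holder","module","driver","socket"]:
        try:print(k,[(round(d["score"],2),[round(float(v)) for v in d["pixel"]]) for d in place_of(c,k)])
        except Exception as e:print(k,e)
E
```

```text
pics
{'clock': 0.0, 'joint_positions': array([ 1.09426832,  0.60012796, -0.00251326,  1.60011393,  0.00177921,
        0.94287628, -0.07979222]), 'qd': array([ 0.00044917, -0.0008292 ,  0.00122917,  0.00178076, -0.00089991,
       -0.00017909, -0.00072116]), 'tau': array([ 1.05275842e-03, -7.65046477e+01,  1.49753474e+00, -2.52341849e+01,
       -5.24556998e-02,  1.68372615e-02,  1.29419614e-04]), 'tcp_pos': array([ 282.00086927, -667.39296018,  217.76403264]), 'ee_rot': array([-1.57093656e+00,  1.51696478e-03, -1.17093915e+00]), 'wrist_force': array([-0.40277765, -0.17527673,  0.36344019]), 'ft_torque': array([-0.06809954,  0.02608192, -0.01714664]), 'opening': 92.86253671399334}
scene [[530.5127158587026, 0.0, 311.52596580922767], [0.0, 530.5127158587026, 234.62615245390526], [0.0, 0.0, 1.0]] [-0.06134442  0.          0.          0.          0.        ] [[-0.6323653108457088, 0.774639945519743, -0.006860644589232261], [0.44414330328369045, 0.35528496387507846, -0.8225018666194845], [-0.6347053172829591, -0.5231687579065231, -0.5687210308783072]] [ 296.47530082 -156.58651833 1607.59
[... 857 characters left out ...]
, (0.45, [197, 301])]
holder [(0.88, [244, 244]), (0.81, [140, 258]), (0.74, [439, 181]), (0.6, [187, 270])]
module [(0.74, [464, 246])]
driver [(0.92, [224, 183])]
socket [(0.41, [440, 178])]
wrist [[346.1739682283802, 0.0, 316.01785662463766], [0.0, 346.1739682283802, 238.03269573379507], [0.0, 0.0, 1.0]] [-0.03597881  0.          0.          0.          0.        ] [[0.3887299982839046, -0.9213517144681151, -8.173655931257895e-05], [-0.8908969040315454, -0.37590334424217636, 0.2549497640213838], [-0.23492912723033527, -0.09903380248287641, -0.9669542963059732]] [-724.66349677  -29.55750896  390.56582724]
unit []
screen_mid []
button_top []
stylus []
holder []
module []
driver []
socket []
```

View pics/scene0.png

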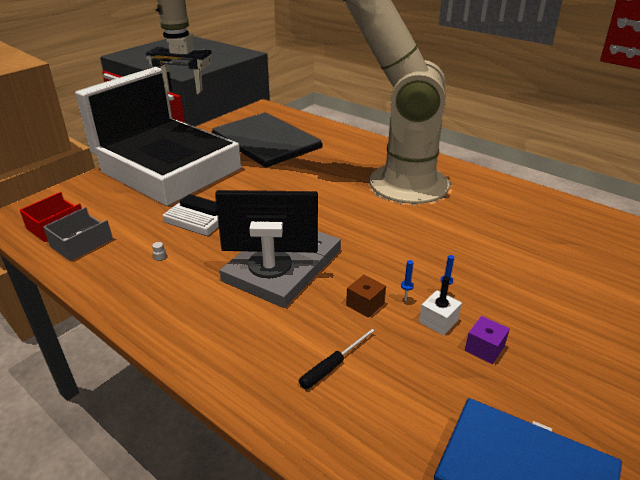

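View pics/top0.png

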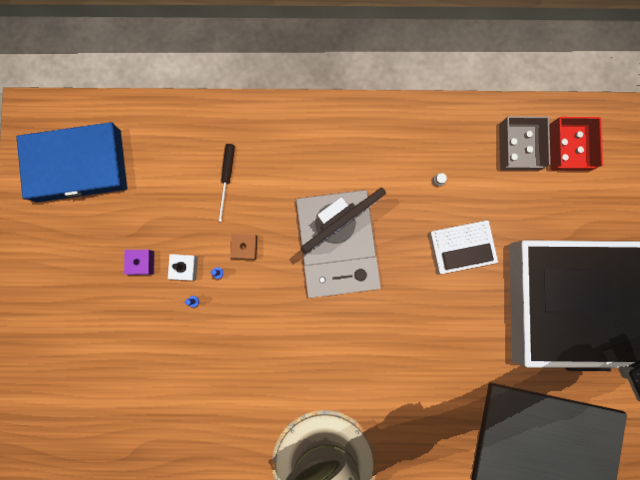

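Run:
```python
import cv2
a=cv2.imread('pics/scene0.png');b=cv2.imread('pics/top0.png')
cv2.imwrite('pics/sc.png',cv2.resize(a[150:390,130:530],(800,480),interpolation=cv2.INTER_CUBIC))
cv2.imwrite('pics/tc.png',cv2.resize(b[130:340,110:510],(800,420),interpolation=cv2.INTER_CUBIC))
```

```text
(no output)
```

View pics/sc.png

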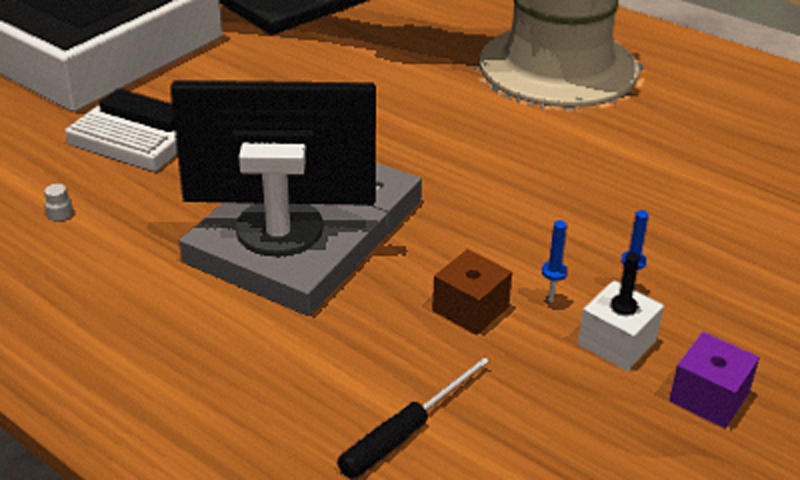

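View pics/tc.png

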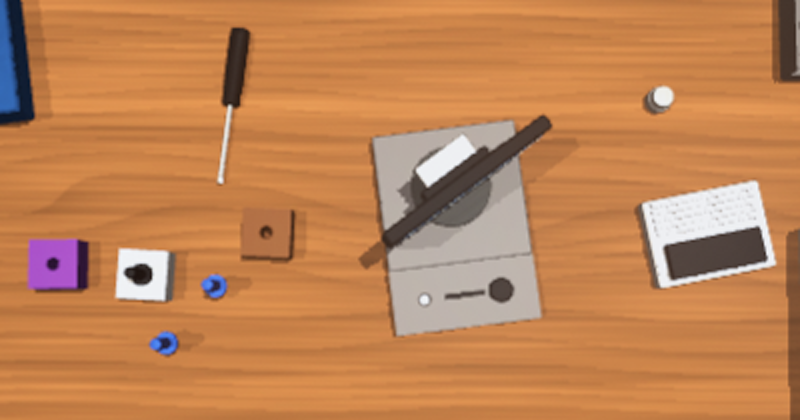

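```bash
cat > h.py <<'E'
import numpy as np, cv2
from scipy.optimize import least_squares
def proj(c,X):
    X=np.atleast_2d(np.asarray(X,float))
    r,_=cv2.Rodrigues(np.asarray(c["R"],float))
    return cv2.projectPoints(X,r,np.asarray(c["t"],float),np.asarray(c["mtx"]),np.asarray(c["dist_coeffs"]))[0][:,0]
def back(c,px,z):
    p=cv2.undistortPoints(np.array([[px]],float),np.asarray(c["mtx"]),np.asarray(c["dist_coeffs"]))[0,0]
    R=np.asarray(c["R"]);C=-R.T@np.asarray(c["t"]);d=R.T@np.array([p[0],p[1],1.])
    return C+d*(z-C[2])/d[2]
def rz(a): return np.array([[np.cos(a),-np.sin(a),0],[np.sin(a),np.cos(a),0],[0,0,1]])
def ry(a): return np.array([[np.cos(a),0,np.sin(a)],[0,1,0],[-np.sin(a),0,np.cos(a)]])
def unitw(u,P): # u=x,y,yaw
    return (rz(u[2])@np.atleast_2d(P).T).T+[u[0],u[1],0]
def screenw(u,sw,ti,P): # P in screen_mid axes
    P=np.atleast_2d(P)+[-22,0,0]
    q=(rz(sw)@ry(ti)@P.T).T+[50,0,145]
    return unitw(u,q)
E
python3 - <<'E'
from h import *; from workcell import *
T=camera("top");S=camera("scene")
f=lambda p:(p[0]/2+110,p[1]/2+130)
cor=[f(p) for p in [(373,138),(515,121),(541,318),(396,335)]]
# order: back-left(+x,+y), back-right, front-right, front-left
W=[back(T,p,35) for p in cor]; print(np.round(W,1))
P=np.array([[125,90,35],[125,-90,35],[-125,-90,35],[-125,90,35.]])
r=least_squares(lambda u:(proj(T,unitw(u,P))-cor).ravel(),[700,0,0]);u=r.x;print(u,r.cost,r.fun.round(1))
print("btn px top",proj(T,unitw(u,[[-85,50,27],[-85,-45,44]])))
print("scene corners (crop)",(proj(S,unitw(u,P))-[130,150])*2)
# screen top edge
e=[f((388,240)),f((547,121))]
a,b=[back(T,p,215)[:2] for p in e];print("edge",a,b,np.linalg.norm(a-b),np.degrees(np.arctan2(*(a-b)[::-1]))-90-np.degrees(u[2]))
# holder
for nm,p in dict(white=[(118,249),(168,252),(165,300),(115,298)],purple=[(30,241),(80,239),(80,290),(30,290)]).items():
    c=np.mean([f(q) for q in p],0);print(nm,back(T,c,50))
h=back(T,np.mean([f(q) for q in [(118,249),(168,252),(165,300),(115,298)]],0),50)
print("proj scene holder",(proj(S,[[h[0],h[1],50],[h[0],h[1],118]])-[130,150])*2, "top",(proj(T,[[h[0],h[1],50],[h[0],h[1],118]])-[110,130])*2)
for p in [(213,290),(163,345)]: print("blue",back(T,f(p),40))
E
```

```text
[[ 650.7   73.5   35. ]
 [ 673.7 -104.1   35. ]
 [ 428.3 -136.1   35. ]
 [ 405.8   42.6   35. ]]
[ 5.39668777e+02 -3.10227244e+01  1.27331721e-01] 0.6819512974622861 [-0.2 -0.6  0.1 -0.5  0.   0.5  0.1  0.6]
btn px top [[322.15259702 280.09256261]
 [360.74395341 275.42875367]]
scene corners (crop) [[308.14165858 291.26731684]
 [178.52235136 236.73158624]
 [302.4151531  135.58088754]
 [422.55899222 176.73014781]]
edge [511.08489972  52.68522848] [ 642.60536482 -119.4235159 ] 216.608062251586 30.0904336206166
white [476.61376281 355.19613372  50.        ]
purple [487.58552562 461.83693122  50.        ]
proj scene holder [[624.31436693 304.94189183]
 [633.54490396 253.82644035]] top [[141.5        274.75      ]
 [128.48527097 272.69206155]]
blue [458.97330229 268.66922155  40.        ]
blue [390.99270956 328.60779471  40.        ]
```

```bash
cat > st.py <<'E'
from h import *
u0=[539.7,-31.0,0.1273]
E
python3 - <<'E'
from st import *; from workcell import *
S=camera("scene");T=camera("top")
m=np.array([(172,85),(375,82),(377,205),(182,203)])/2+[130,150]
# from behind: image left = ? try both
for s in (1,-1):
    P=np.array([[18,110*s,75],[18,-110*s,75],[18,-110*s,-75],[18,110*s,-75.]])
    r=least_squares(lambda v:(proj(S,screenw(u0,v[0],v[1],P))-m).ravel(),[0.5,0]);print(s,r.x,r.cost,r.fun.round(1))
u=u0
for P in [(-70,40,0),(-85,50,27),(50,0,0),(28,0,145)]: print(P,unitw(u,P).round(1))
E
```

```text
1 [-2.59595663  0.09998732] 12.618403358669804 [-1.7  1.4  0.3  2.8 -0.7  2.  -0.5  2.8]
-1 [ 0.54628491 -0.09815781] 2.109427397378931 [-1.  -0.1  0.3  1.2 -0.7  0.1  0.1  1. ]
(-70, 40, 0) [[ 4.652e+02 -2.000e-01  0.000e+00]]
(-85, 50, 27) [[449.    7.8  27. ]]
(50, 0, 0) [[589.3 -24.7   0. ]]
(28, 0, 145) [[567.5 -27.4 145. ]]
```

arm_command(targets=[1, 0, 0, 50, 0, 1, 0, 0, 50, 0, 1, 0, 0, 50, 0, 1, 15, 55.6, 0, -1.3, 1, 15, 55.6, 0, -1.3, 1, 15, 55.6, 0, -1.3, 1, 15, 55.6, 0, -1.3, 1, 15, 55.6, 0, -1.3, 1, 15, 55.6, 0, -1.3, 1, 15, 55.6, 0, -1.3, 1, 15, 55.6, 0, -1.3, 1, 15, 55.6, 0, -1.3, 1, 15, 55.6, 0, -1.3, 1, 15, 55.6, 0, -1.3, 1, 15, 55.6, 0, -1.3, 1, 0, 0, 0, 0, 1, 0, 0, 0, 0])

```text
clock: 3.68
tcp_pos: [462.0, -1.2, 368.6]
ee_rot: [-1.571, -0.0, -1.443]
wrist_force: [-0.8, -0.5, -0.5]
opening: 92.7
```

Run:
```python
from workcell import *
import cv2
c=camera("wrist");cv2.imwrite("pics/w1.png",c["image"])
from st import *
for k in ["unit","screen_mid","button_top"]: print(k,[(round(d["score"],2),[round(float(v)) for v in d["pixel"]]) for d in place_of(c,k)])
print(proj(c,unitw(u0,[[-85,50,27],[-85,-45,44],[-125,90,35],[-125,-90,35]])).round(0))
```

```text
unit [(0.87, [338, 144]), (0.53, [540, 49]), (0.18, [544, 175])]
screen_mid []
button_top [(0.41, [305, 200])]
[[309. 204.]
 [375. 206.]
 [282. 232.]
 [403. 232.]]
```

View pics/w1.png

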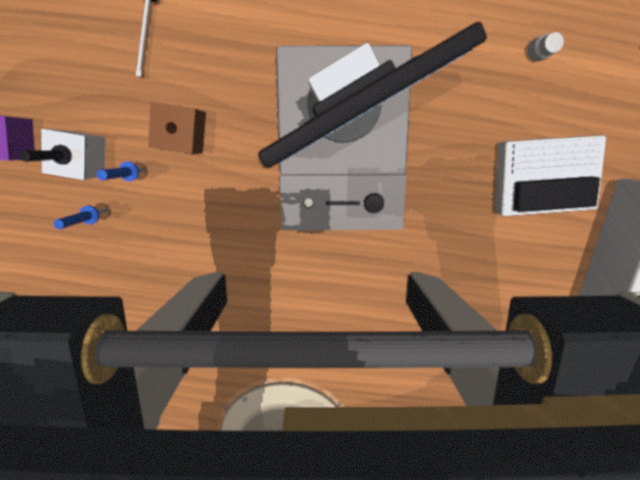

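arm_command(targets=[1, 0, 0, -55, 0, 1, 0, 0, -55, 0, 1, 0, 0, -55, 0, 1, 0, 0, -53, 0, 1, 0, 0, 0, 0, 1, 15, 1.9, 0, 0, 1, 15, 1.9, 0, 0, 1, 10, 1.3, 0, 0, 1, 10, 1.3, 0, 0, 1, 0, 0, 0, 0])

```text
clock: 5.12
tcp_pos: [510.6, 8.3, 151.0]
ee_rot: [-1.574, 0.002, -1.44]
wrist_force: [-8.2, 8.6, 6.3]
opening: 92.9
```

```bash
cat > look.py <<'E'
from workcell import *
from st import *
import sys
n=sys.argv[1]
for cam,cr in (("top",(110,130,510,340)),("scene",(130,150,530,390))):
    c=camera(cam);a=c["image"][cr[1]:cr[3],cr[0]:cr[2]]
    cv2.imwrite(f"pics/{cam}_{n}.png",cv2.resize(a,None,fx=2,fy=2,interpolation=cv2.INTER_CUBIC))
s=sense();p=s["tcp_pos"]
print(s["clock"],p.round(1),s["ee_rot"].round(3),s["wrist_force"].round(1),"rel unit",(rz(-u0[2])@(p-[u0[0],u0[1],0])).round(1))
E
python3 look.py a
```

```text
5.225 [510.7   8.3 151. ] [-1.573  0.002 -1.44 ] [-7.1  8.4  6. ] rel unit [-23.8  42.6 151. ]
```

View pics/scene_a.png

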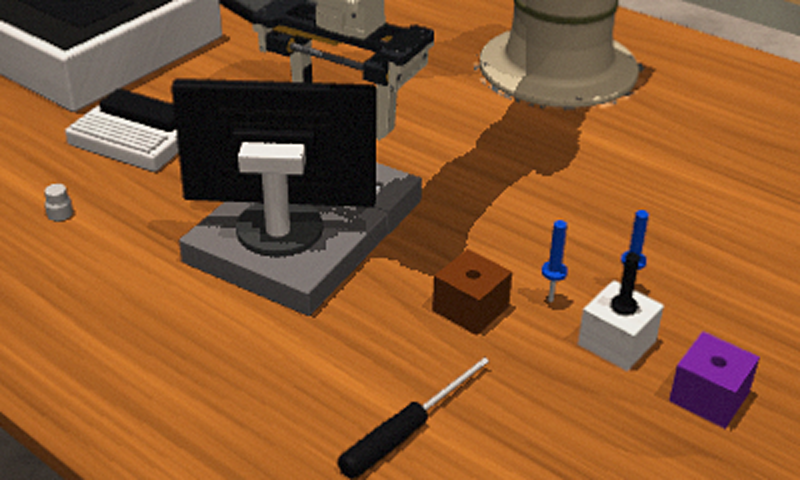

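arm_command(targets=[1, -15, -1.9, 0, 0, 1, -15, -1.9, 0, 0, 1, 3.2, -24.8, 0, 0, 1, 15, 1.9, 0, 0, 1, 10, 1.3, 0, 0, 1, 8, 1, 0, 0, 1, 8, 1, 0, 0, 1, 8, 1, 0, 0, 1, 0, 0, 0, 0])

```text
clock: 6.35
tcp_pos: [533.8, -15.8, 150.1]
ee_rot: [-1.573, 0.0, -1.442]
wrist_force: [-2.2, -0.1, -0.4]
opening: 93.0
```

```bash
python3 look.py b
```

```text
6.45 [534.  -16.2 150.4] [-1.572  0.    -1.443] [-1.9 -0.1 -0.9] rel unit [ -3.7  15.4 150.4]
```

View pics/scene_b.png

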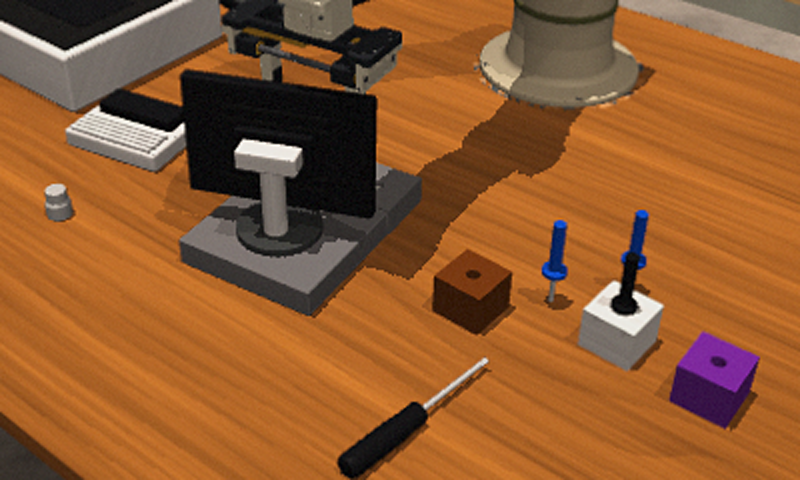

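View pics/top_b.png

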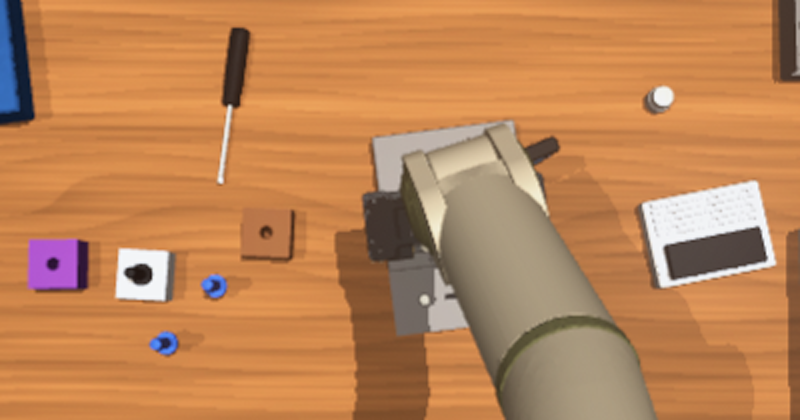

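arm_command(targets=[1, 4, 0.5, 0, 0, 1, 4, 0.5, 0, 0, 1, 3, 0.4, 0, 0, 1, 3, 0.4, 0, 0, 1, 0, 0, 0, 0])

```text
clock: 7.08
tcp_pos: [547.4, -14.2, 150.4]
ee_rot: [-1.573, 0.0, -1.442]
wrist_force: [-4.0, 1.6, -0.2]
opening: 93.0
```

```bash
python3 look.py c
```

```text
7.175 [547.4 -14.4 150.4] [-1.572  0.    -1.442] [-4.6  2.1 -1.5] rel unit [  9.8  15.5 150.4]
```

View pics/scene_c.png

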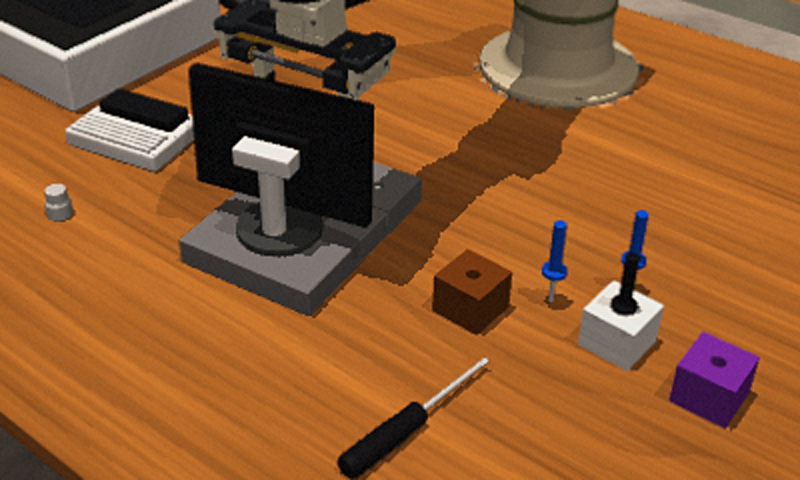

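```bash
cat > fit.py <<'E'
from st import *
from workcell import *
def fit(pts,g=(0.2,0)):
    S=camera("scene");m=np.array(pts)/2+[130,150]
    P=np.array([[18,-110,75],[18,110,75],[18,110,-75],[18,-110,-75.]])
    r=least_squares(lambda v:(proj(S,screenw(u0,v[0],v[1],P))-m).ravel(),g);return r.x.round(3),np.degrees(r.x).round(1),r.fun.round(1)
E
python3 -c "
from fit import *
print(*fit([(192,67),(373,104),(369,224),(198,180)]))"
```

```text
[ 0.144 -0.065] [ 8.2 -3.7] [-2.6 -0.4 -1.3  1.4 -0.9  1.6 -1.4  0.9]
```

arm_command(targets=[1, 3, 0.4, 0, 0, 1, 3, 0.4, 0, 0, 1, 2, 0.2, 0, 0, 1, 1, 0.1, 0, 0, 1, 0, 0, 0, 0])

```text
clock: 7.85
tcp_pos: [555.9, -12.6, 150.3]
ee_rot: [-1.573, 0.001, -1.441]
wrist_force: [-6.8, 3.5, 0.0]
opening: 93.2
```

```bash
python3 look.py d
```

```text
7.95 [555.9 -12.6 150.3] [-1.573e+00  1.000e-03 -1.442e+00] [-6.6  4.1 -0. ] rel unit [ 18.4  16.2 150.3]
```

View pics/scene_d.png

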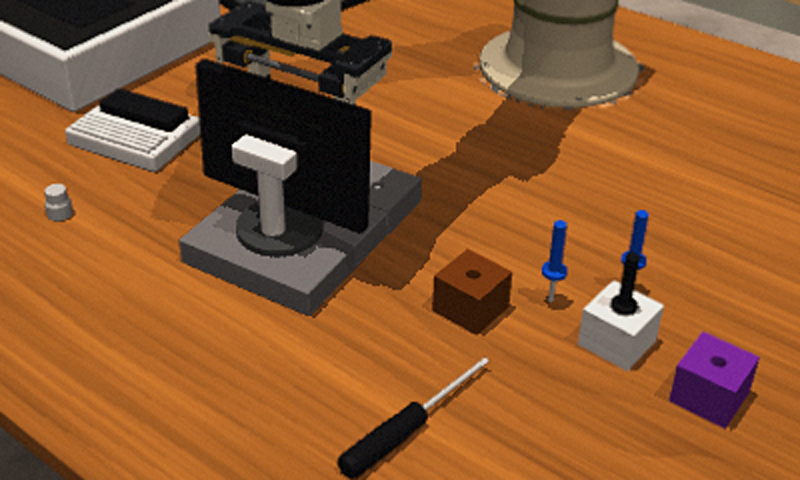

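arm_command(targets=[1, -15, -1.9, 0, 0, 1, -15, -1.9, 0, 0, 1, 2, -15.9, 28, 0, 1, 0, 0, 28, 0, 1, 12, 1.5, 0, 0, 1, 10, 1.3, 0, 0, 1, 6, 0.8, 0, 0, 1, 6, 0.8, 0, 0, 1, 5, 0.6, 0, 0, 1, 5, 0.6, 0, 0, 1, 0, 0, 0, 0])

```text
clock: 9.32
tcp_pos: [570.7, -28.0, 205.6]
ee_rot: [-1.577, -0.0, -1.443]
wrist_force: [-8.6, -1.1, 7.0]
opening: 92.8
```

```bash
python3 look.py e; python3 -c "
from fit import *
print(*fit([(200,61),(371,108),(366,232),(205,180)]))"
```

```text
9.425 [570.7 -28.  205.6] [-1.577 -0.    -1.443] [-7.6 -0.   7. ] rel unit [ 31.2  -0.9 205.6]
[ 0.046 -0.104] [ 2.6 -6. ] [-2.7  0.1 -1.6  1.5 -2.2  1.  -3.1 -0.9]
```

View pics/scene_e.png

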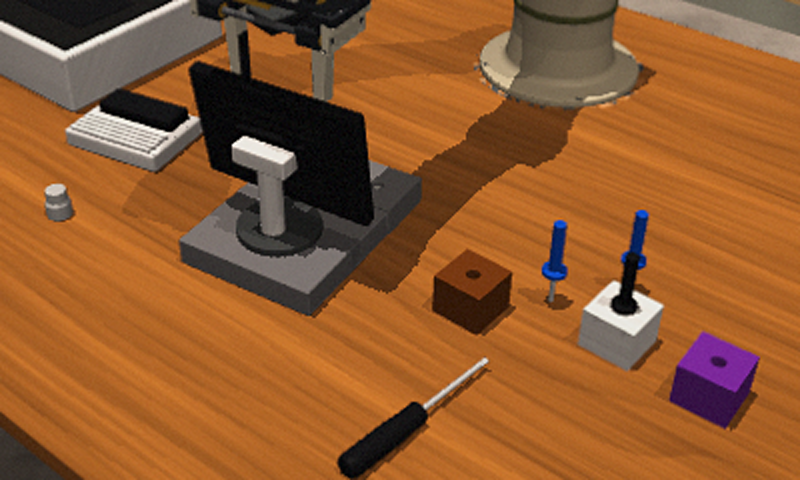

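arm_command(targets=[1, 5, 0.6, 0, 0, 1, 5, 0.6, 0, 0, 1, 2, 0.2, 0, 0, 1, 0, 0, 0, 0, 1, 0, 0, 0, 0])

```text
clock: 10.1
tcp_pos: [583.8, -26.4, 206.4]
ee_rot: [-1.575, -0.0, -1.443]
wrist_force: [-8.3, -0.2, 11.3]
opening: 93.0
```

```bash
python3 look.py f; python3 -c "
from fit import *
print(*fit([(191,64),(365,116),(373,222),(211,173)]))"
```

```text
10.2 [583.8 -26.4 206.4] [-1.575 -0.    -1.443] [-7.1 -0.1 11. ] rel unit [ 44.3  -1.  206.4]
[0.051 0.095] [2.9 5.4] [-2.5  1.3 -2.   0.3 -2.3  1.9 -2.5 -0.7]
```

View pics/scene_f.png

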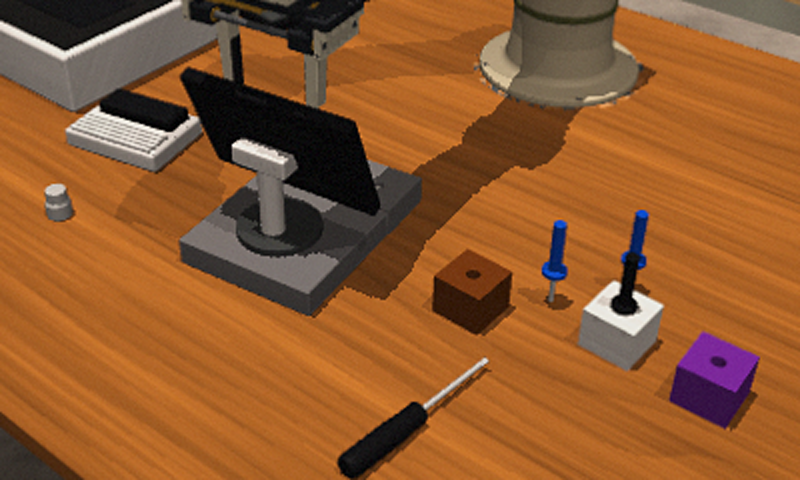

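```bash
python3 -c "
from fit import *
P=[(182,69),(355,122),(380,215),(227,166)]
print(*fit(P))
S=camera('scene');m=np.array(P)/2+[130,150]
Q=np.array([[18,-110,75],[18,110,75],[18,110,-75],[18,-110,-75.]])
r=least_squares(lambda v:(proj(S,screenw(u0,v[0],v[1],Q))+v[2:]-m)[:3].ravel(),[0,.3,0,0]);print(r.x,r.fun.round(1))
for s in (.25,.3,.35,.4,.436): print(s,((proj(S,screenw(u0,0.0,s,Q))-[130,150])*2).round(0).tolist())
"
python3 - <<'E'
import cv2
a=cv2.imread('pics/scene_f.png')[50:300,160:430];cv2.imwrite('pics/fz.png',cv2.resize(a,None,fx=2.2,fy=2.2))
E
```

```text
[0.013 0.292] [ 0.7 16.7] [-1.   1.6 -1.9  2.5 -3.3  1.8 -5.7 -2.2]
[ 0.0255677   0.30026498  2.00683102 -1.90740073] [ 0.5  0.2  0.4  0.5 -1.  -0.7]
0.25 [[182.0, 70.0], [352.0, 126.0], [372.0, 222.0], [215.0, 163.0]]
0.3 [[180.0, 72.0], [350.0, 128.0], [373.0, 219.0], [217.0, 161.0]]
0.35 [[178.0, 74.0], [348.0, 130.0], [375.0, 216.0], [218.0, 158.0]]
0.4 [[176.0, 77.0], [346.0, 133.0], [377.0, 214.0], [220.0, 156.0]]
0.436 [[175.0, 78.0], [345.0, 135.0], [378.0, 212.0], [221.0, 154.0]]
```

View pics/fz.png

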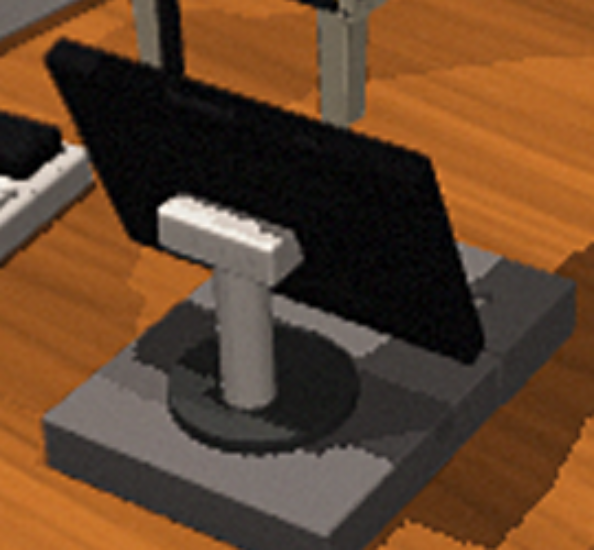

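arm_command(targets=[1, -30, -3.8, 0, 0, 1, -50, -6.4, 50, 0, 1, -40, -5, 55, 0, 1, 0, 0, 55, 0, 1, 0, 0, 0, 0])

```text
clock: 10.98
tcp_pos: [476.3, -40.3, 359.4]
ee_rot: [-1.564, -0.002, -1.444]
wrist_force: [0.4, -0.8, -1.5]
opening: 93.0
```

```bash
python3 look.py g
python3 - <<'E'
from workcell import *
import cv2
c=camera("wrist");cv2.imwrite("pics/w2.png",c["image"])
a=cv2.imread('pics/scene_g.png')[50:300,160:430];cv2.imwrite('pics/gz.png',cv2.resize(a,None,fx=2.2,fy=2.2))
E
```

```text
11.075 [474.7 -40.5 355.7] [-1.571 -0.    -1.443] [-0.5  0.1 -0.1] rel unit [-65.6  -1.2 355.7]
```

View pics/w2.png

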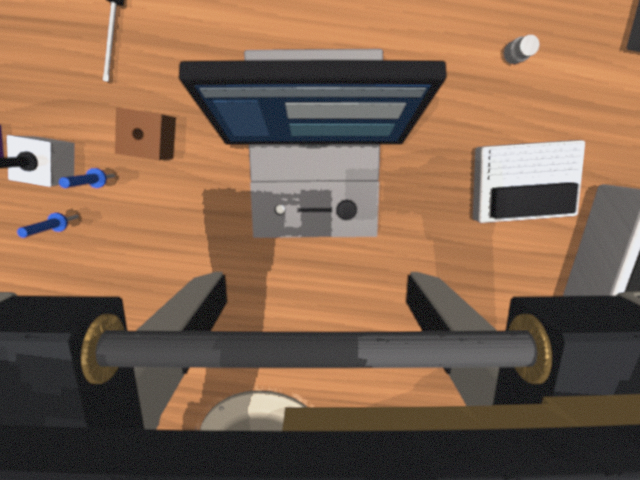

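View pics/gz.png

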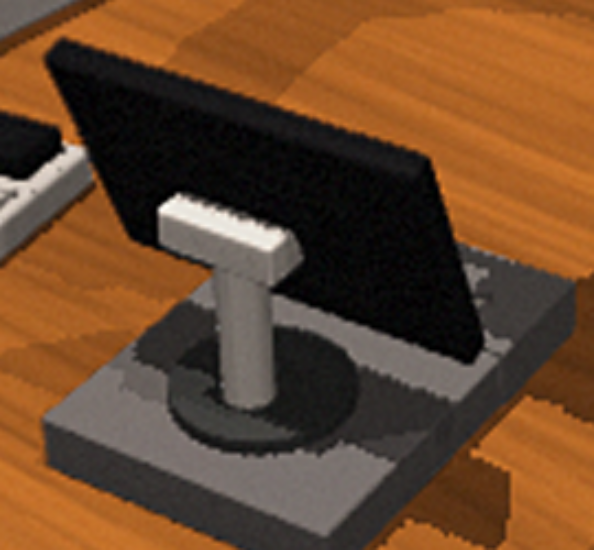

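View pics/top_g.png

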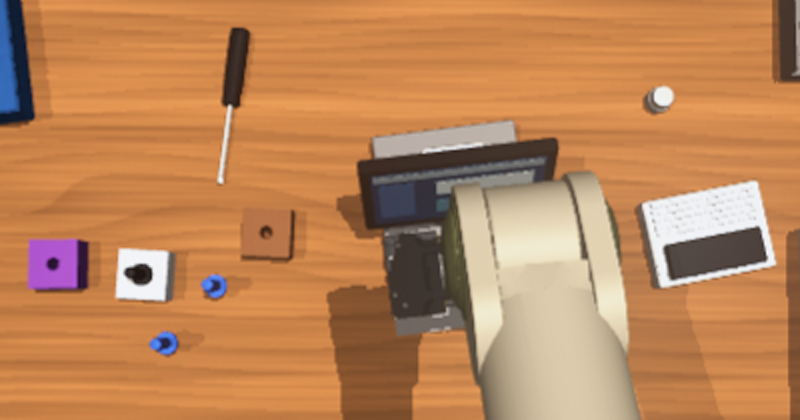

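Run:
```python
import cv2,numpy as np
a=cv2.imread('pics/w2.png')[40:160,160:460];a=np.clip(a.astype(float)*1.8,0,255).astype('uint8');cv2.imwrite('pics/w2z.png',cv2.resize(a,None,fx=2.66,fy=2.66,interpolation=cv2.INTER_CUBIC))
```

```text
(no output)
```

View pics/w2z.png

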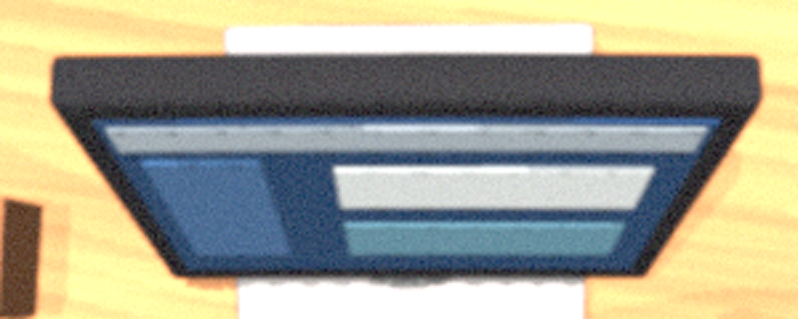

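```bash
cat > fw.py <<'E'
from st import *
def fitw(c,foot,scr):
    F=np.array([[-125,90,35],[-125,-90,35],[125,90,35],[125,-90,35],[-85,50,27],[-85,-45,44.]])
    r=least_squares(lambda u:(proj(c,unitw(u,F))-foot).ravel(),u0,x_scale=[1,1,.01]);u=r.x
    print("u",u.round(3),r.fun.round(1))
    P=np.array([[18,110,75],[18,-110,75],[0,110,75],[0,-110,75],[0,110,-75],[0,-110,-75.]])
    for uu in (u,u0):
        q=least_squares(lambda v:(proj(c,screenw(uu,v[0],v[1],P))-scr).ravel(),[0,.3]);print(np.degrees(q.x).round(1),q.fun.round(1))
E
python3 - <<'E'
from fw import *; from workcell import *
c=camera("wrist")
foot=np.array([(253,237),(378.5,236.5),(245,50),(382,50),(280.5,210),(346,210)])
scr=np.array([(55,57),(757,57),(53,104),(760,99),(175,274),(643,274)])/2.66+[160,40]
fitw(c,foot,scr)
E
```

```text
u [ 5.41027e+02 -2.92100e+01  1.35000e-01] [ 0.3  0.9 -1.4  0.5 -1.5 -0.3  1.7 -1.5 -0.1 -0.4  1.1  1.2]
[-0.3 19.9] [-3.5 -0.8  3.7 -1.6 -3.8  2.3  3.6  3.5 -1.1  3.4  1.5  2.9]
[ 0.1 20.8] [-0.9 -0.3  5.9 -0.8 -1.3  2.7  6.   4.   0.5  5.4  3.1  5.1]
```

arm_command(targets=[1, 25, 3.2, -50, 0, 1, 25, 3.2, -50, 0, 1, 20, 2.6, -50, 0, 1, 20, 2.6, 0, 0, 1, 12, 1.5, 0, 0, 1, 6, 0.8, 0, 0, 1, 5, 0.6, 0, 0, 1, 3, 0.4, 0, 0, 1, 0, 0, 0, 0, 1, 0, 0, 0, 0])

```text
clock: 12.42
tcp_pos: [587.3, -25.8, 205.5]
ee_rot: [-1.576, -0.0, -1.443]
wrist_force: [-7.0, 0.7, -1.5]
opening: 93.2
```

arm_command(targets=[1, 2, 0.3, 0, 0, 1, 1.5, 0.2, 0, 0, 1, 0, 0, 0, 0, 1, 0, 0, 0, 0])

```text
clock: 12.92
tcp_pos: [590.4, -25.4, 205.4]
ee_rot: [-1.577, -0.0, -1.443]
wrist_force: [-7.1, -0.0, -1.3]
opening: 92.6
```

Back off and look.

arm_command(targets=[1, -30, -3.8, 0, 0, 1, -50, -6.4, 50, 0, 1, -35, -4.4, 55, 0, 1, 0, 0, 45, 0, 1, 0, 0, 0, 0, 1, 0, 0, 0, 0])

```text
clock: 13.68
tcp_pos: [486.2, -38.9, 347.6]
ee_rot: [-1.57, -0.001, -1.444]
wrist_force: [-0.5, -0.5, -0.4]
opening: 92.9
```

```bash
python3 look.py i
python3 - <<'E'
from workcell import *
import cv2,numpy as np
c=camera("wrist");cv2.imwrite("pics/w3.png",c["image"])
import pickle;pickle.dump(c,open('w3.pkl','wb'))
a=c["image"][40:260,160:460];a=np.clip(a.astype(float)*1.6,0,255).astype('uint8');cv2.imwrite('pics/w3z.png',cv2.resize(a,None,fx=2.66,fy=2.66,interpolation=cv2.INTER_CUBIC))
E
```

```text
13.775 [486.1 -38.8 346.6] [-1.573  0.    -1.443] [ 0.7 -0.7 -0.4] rel unit [-54.2  -0.9 346.6]
```

View pics/w3z.png

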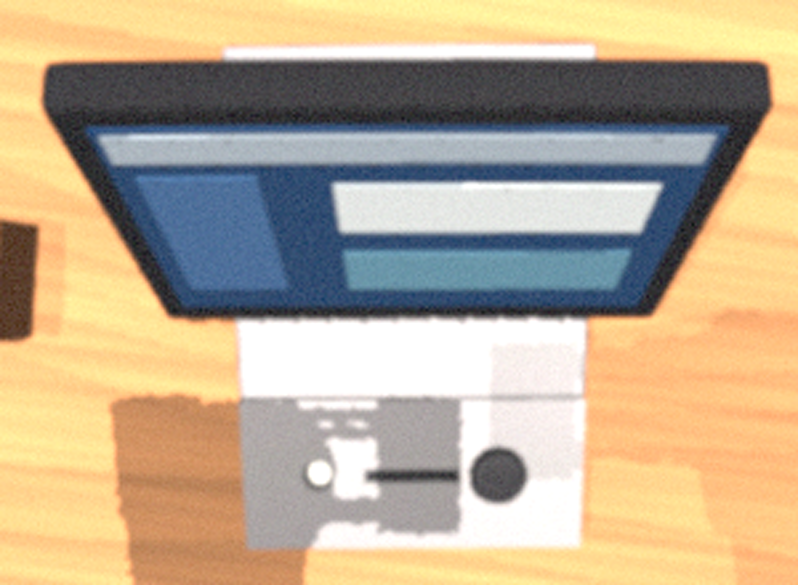

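View pics/scene_i.png

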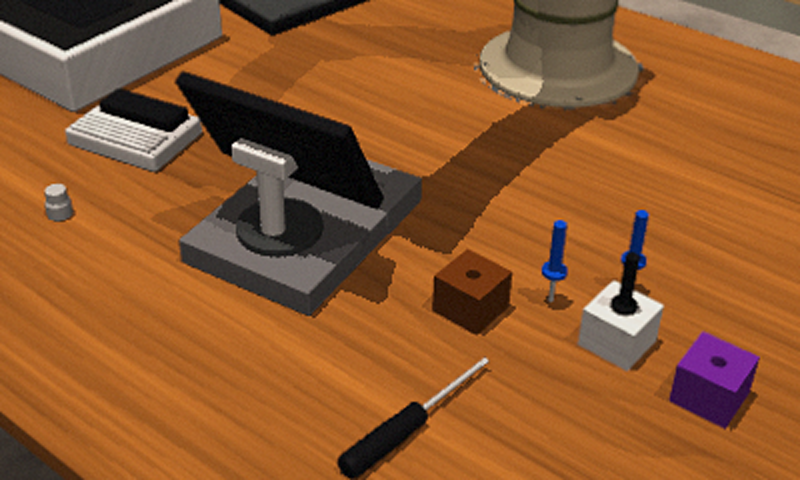

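```bash
cat > fw2.py <<'E'
from st import *
F=np.array([[-125,90,35],[-125,-90,35],[125,90,35],[125,-90,35],[-85,50,27],[-85,-45,44.]])
P=np.array([[18,110,75],[18,-110,75],[0,110,75],[0,-110,75],[0,110,-75],[0,-110,-75.]])
def fit2(c,foot,scr):
    R0=np.asarray(c["R"]);t0=np.asarray(c["t"])
    def f(v):
        d=dict(c);d["R"]=cv2.Rodrigues(v[2:5]/100)[0]@R0;d["t"]=t0+v[5:8]
        return np.r_[(proj(d,unitw(u0,F))-foot).ravel(),(proj(d,screenw(u0,v[0],v[1],P))-scr).ravel(),v[2:5]*.3,v[5:8]*.1]
    r=least_squares(f,[0,.4]+[0]*6);print(np.degrees(r.x[:2]).round(1),"cam",r.x[2:].round(2),r.fun.round(1))
E
python3 - <<'E'
from fw2 import *; from fw import *; import pickle
c=pickle.load(open('w3.pkl','rb'))
z=lambda L:np.array(L)/2.66+[160,40]
foot=z([(247,548),(580,547),(225,45),(595,45),(320,473),(498,475)])
scr=z([(47,64),(768,64),(46,104),(770,102),(172,315),(653,313)])
fit2(c,foot,scr); fitw(c,foot,scr)
E
```

```text
[-0.1 24.8] cam [-1.88  0.24 -0.36  1.01 -1.   -4.62] [ 0.3 -0.6 -0.6 -0.7 -0.   1.1  0.5  0.4  0.2 -0.8  0.2  0.4  0.7 -2.1
 -0.3 -2.9 -0.9  2.2  0.9  2.3 -0.   0.1 -1.   0.5 -0.6  0.1 -0.1  0.1
 -0.1 -0.5]
u [ 5.42352e+02 -2.93510e+01  1.32000e-01] [-0.1  0.3 -0.2  0.1 -1.4 -0.2  1.5 -1.  -0.1 -0.1  0.4  1.3]
[-0.2 26.4] [-2.  -1.6  2.5 -2.4 -3.8  3.1  3.9  3.1 -1.4  2.7  0.2  3.1]
[ 0.1 28.1] [ 0.4 -0.3  3.9 -1.1 -1.6  3.9  5.5  3.9 -0.3  6.6  1.6  6.9]
```

arm_command(targets=[0.6, -12, 56, 0, 0, 0.6, -12, 56, 0, 0, 0.6, -12, 56, 0, 0, 0.6, -12, 56, 0, 0, 0.6, -12, 56, -15, 0, 0.6, -12, 56, -15, 0, 0.6, -12, 56, -15, 0, 0.6, 0, 0, 0, 0, 0.6, 0, 0, 0, 0])

```text
clock: 14.95
tcp_pos: [402.5, 352.7, 301.6]
ee_rot: [-1.573, -0.001, -1.443]
wrist_force: [0.3, -0.6, 0.2]
opening: 55.8
```

Run:
```python
from workcell import *
from st import *
import pickle
s=sense();print(s["tcp_pos"],s["ee_rot"],s["joint_positions"].round(2),s["clock"])
c=camera("wrist");cv2.imwrite("pics/w4.png",c["image"]);pickle.dump(c,open('w4.pkl','wb'))
h=[476.6,355.2];print(proj(c,[h+[50],h+[56],h+[118]]).round(0))
for k in ["stylus","holder"]: print(k,[(round(d["score"],2),[round(float(v)) for v in d["pixel"]]) for d in place_of(c,k)])
```

```text
[402.54999946 352.70792837 301.59674334] [-1.57279927e+00 -1.39595875e-03 -1.44265892e+00] [-0.38  0.33 -0.59  1.91  0.22  0.97 -2.51] 14.95
[[322. 144.]
 [322. 144.]
 [323. 143.]]
stylus [(0.95, [322, 138]), (0.93, [335, 208]), (0.58, [384, 161])]
holder [(0.84, [442, 119]), (0.77, [325, 138]), (0.57, [236, 119])]
```

View pics/w4.png

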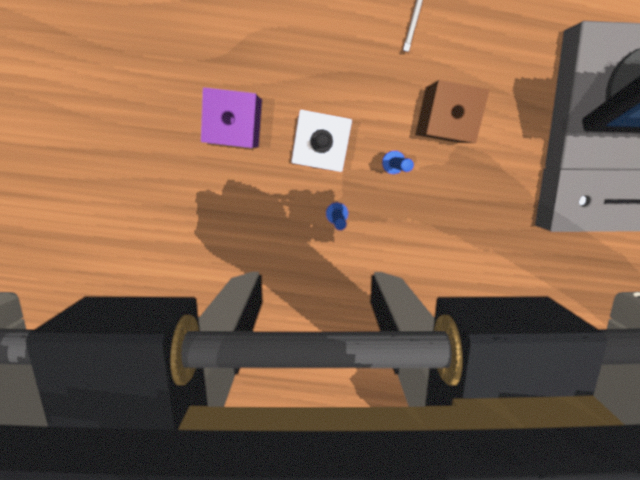

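Run:
```python
from st import *; import pickle
c=pickle.load(open('w4.pkl','rb'))
print("stylus",back(c,(321,141),56),back(c,(321,141),90))
print("btn",back(c,(585,201),27))
a=c["image"][80:200,260:380];cv2.imwrite('pics/w4z.png',cv2.resize(a,None,fx=5,fy=5,interpolation=cv2.INTER_CUBIC))
```

```text
stylus [479.36926216 356.85639577  56.        ] [478.82363924 357.30277708  90.        ]
btn [451.26990996   3.08238269  27.        ]
```

View pics/w4z.png

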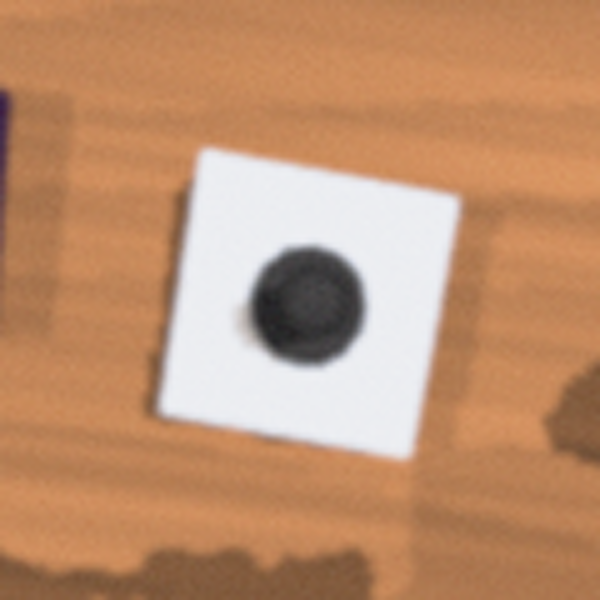

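arm_command(targets=[0.6, 40, 1.8, 0, 0, 0.6, 35.3, 1.5, -40, 0, 0.6, 0, 0, -50, 0, 0.6, 0, 0, -50, 0, 0.6, 0, 0, -45, 0, 0.6, 0, 0, -40, 0, 0.6, 0, 0, 0, 0, 0.6, 0, 0, 0, 0])

```text
clock: 16.1
tcp_pos: [478.9, 356.6, 79.1]
ee_rot: [-1.57, 0.001, -1.444]
wrist_force: [-0.7, -0.7, -0.0]
opening: 55.6
```

```bash
python3 look.py j;python3 - <<'E'
from workcell import *
import cv2
c=camera("wrist");cv2.imwrite("pics/w5.png",c["image"])
print(sense()["joint_positions"].round(2))
E
```

```text
16.2 [479.1 357.   79.7] [-1.568  0.002 -1.444] [ 0.5 -1.   0. ] rel unit [-10.9 392.6  79.7]
[-0.49  0.65 -0.37  1.99  0.42  0.57 -2.59]
```

View pics/w5.png

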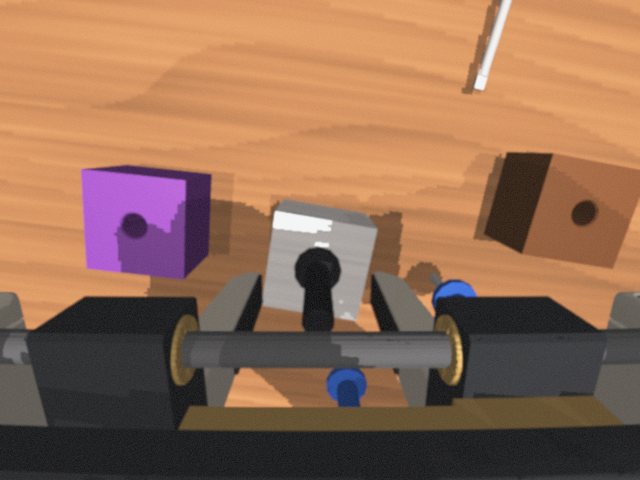

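View pics/scene_j.png

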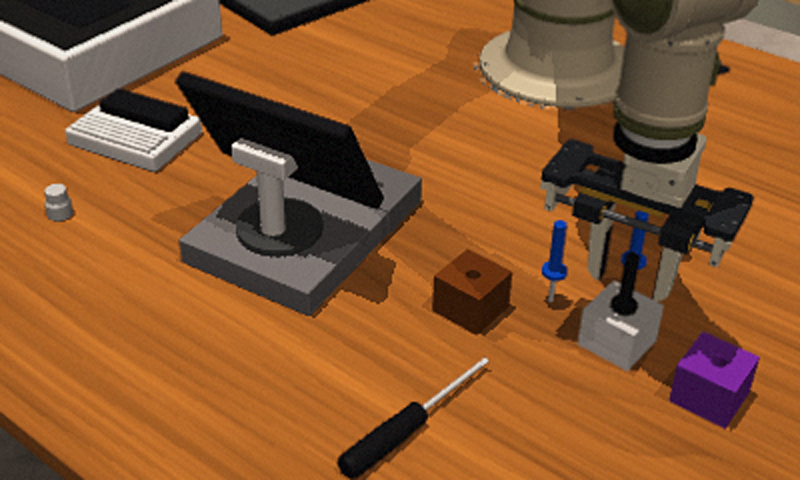

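arm_command(targets=[0.6, 0, 0, 0, 10, 0.6, 0, 0, 0, 10, 0.6, 0, 0, 0, 0, 0, 0, 0, 0, 0, 0, 0, 0, 0, 0, 0, 0, 0, 0, 0, 0, 0, 0, 0, 0, 0, 0, 0, 0, 0, 0, 0, 0, 0, 0], newtons=30)

```text
clock: 17.38
tcp_pos: [477.9, 356.6, 77.6]
ee_rot: [-1.571, -0.0, -1.094]
wrist_force: [-0.5, 0.8, -0.9]
opening: 13.4
```

arm_command(targets=[0, 0, 0, 20, 0, 0, 0, 0, 40, 0, 0, 0, 0, 50, 0, 0, 0, 0, 30, 0, 0, -4.6, -58, 0, 0, 0, -4.6, -58, 0, 0, 0, -4.6, -58, 0, 0, 0, -4.6, -58, 0, 0, 0, -4.6, -58, 0, 0, 0, -5, -58, 0, 0, 0, 0, 0, -40, 0, 0, 0, 0, -30, 0, 0, 0, 0, 0, 0, 0, 0, 0, 0, 0])

```text
clock: 19.12
tcp_pos: [450.4, 9.1, 148.4]
ee_rot: [-1.57, -0.0, -1.093]
wrist_force: [0.4, 0.2, -0.3]
opening: 13.2
```

```bash
python3 look.py k;python3 - <<'E'
from workcell import *
import pickle
from st import *
c=camera("wrist");cv2.imwrite("pics/w6.png",c["image"]);pickle.dump(c,open('w6.pkl','wb'))
print(proj(c,unitw(u0,[-85,50,35])),proj(c,sense()["tcp_pos"]-[0,0,67.6]), sense()["joint_positions"].round(2))
E
```

```text
19.225 [450.7   9.  148.8] [-1.569e+00 -1.000e-03 -1.094e+00] [-0.1 -0.8 -0.1] rel unit [-83.2  51.  148.8]
[[316.67280797 236.80374955]] [[316.48776514 250.45799016]] [ 0.25  0.43 -0.53  2.26  0.42  0.55 -1.7 ]
```

View pics/w6.png

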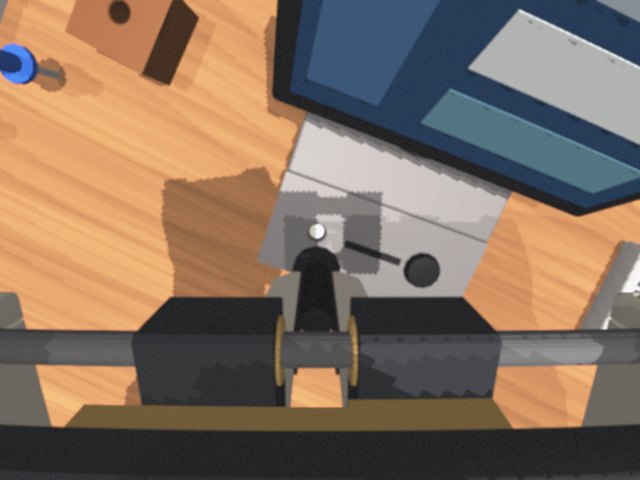

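View pics/scene_k.png

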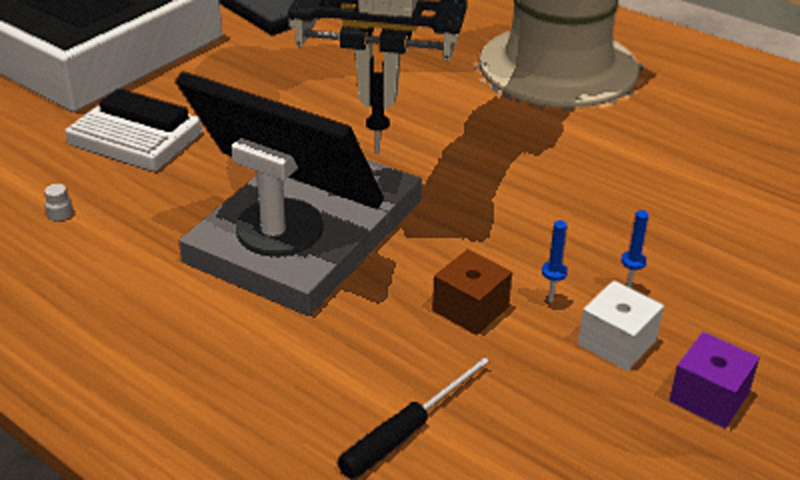

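Run:
```python
import pickle
from st import *
from workcell import *
c=pickle.load(open('w6.pkl','rb'))
S=camera("scene");p=np.array([450.7,9.0,148.8])
print("btn back z27",back(c,(317,231),27))
f=np.array([np.sin(1.094),np.cos(1.094),0]) # tool fwd = yaw+90
print(f)
for zz in (40,46): print("collar front rim",proj(c,p-[0,0,67.6-zz]+14*f), proj(c,p-[0,0,67.6-zz]))
print("cap",back(c,(422,270),44),unitw(u0,[-85,-45,44]))
tip=p-[0,0,67.6]
print("scene tip",(proj(S,[tip])-[130,150])*2,"btn u0",(proj(S,unitw(u0,[[-85,50,35],[-85,50,27]]))-[130,150])*2)
for n,im in (("w6",c["image"][190:300,250:450]),("sk",S["image"][190:270,280:360])):
    k=4 if n=="w6" else 7
    cv2.imwrite(f"pics/{n}z.png",cv2.resize(im,None,fx=k,fy=k,interpolation=cv2.INTER_CUBIC))
```

```text
btn back z27 [451.90449144   8.94606918  27.        ]
[0.88846976 0.45893517 0.        ]
collar front rim [[316.5440327 247.1314293]] [[316.54008982 269.76146092]]
collar front rim [[316.56738918 250.08101655]] [[316.5628862  273.31288307]]
cap [465.97545485 -82.27931269  44.        ] [[461.10083578 -86.42717189  44.        ]]
scene tip [[377.98424141 152.55163465]] btn u0 [[378.02263453 183.00844077]
 [378.01491102 188.31755115]]
```

View pics/w6z.png

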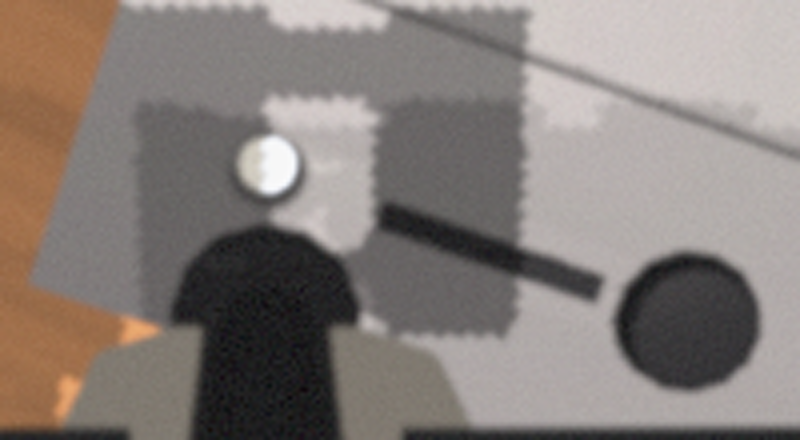

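View pics/skz.png

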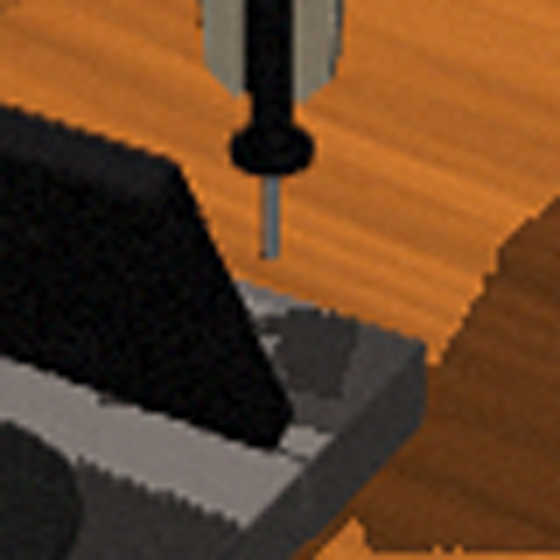

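arm_command(targets=[0, 0, 0, -22, 0, 0, 0, 0, -20, 0, 0, 0, 0, -5, 0, 0, 0, 0, -3, 0, 0, 0, 0, -2, 0, 0, 0, 0, 0, 0])

```text
clock: 20.08
tcp_pos: [450.2, 8.6, 96.0]
ee_rot: [-1.57, -0.0, -1.094]
wrist_force: [0.6, -0.3, -0.1]
opening: 13.6
```

arm_command(targets=[0, 0, 0, -2, 0, 0, 0, 0, -2, 0, 0, 0, 0, -1.5, 0, 0, 0, 0, -1, 0, 0, 0, 0, 0, 0])

```text
clock: 20.7
tcp_pos: [450.5, 8.7, 89.8]
ee_rot: [-1.57, -0.001, -1.094]
wrist_force: [-2.0, -0.6, 15.3]
opening: 13.4
```

arm_command(targets=[0, 0, 0, 0, 0, 0, 0, 0, 5, 0, 0, 0, 0, 25, 0, 0, 0, 0, 50, 0, 0, 0, 0, 45, 0, 0, 4.6, 58, 0, 0, 0, 4.6, 58, 0, 0, 0, 4.6, 58, 0, 0, 0, 4.6, 58, 0, 0, 0, 4.6, 58, 0, 0, 0, 4.4, 57.9, 0, 0, 0, 0, 0, -40, 0, 0, 0, 0, -30, 0, 0, 0, 0, 0, 0, 0, 0, 0, 0, 0])

```text
clock: 22.58
tcp_pos: [477.6, 356.8, 145.0]
ee_rot: [-1.57, 0.0, -1.094]
wrist_force: [-0.2, 0.5, 0.2]
opening: 13.8
```

Run:
```python
import pickle
from st import *
from workcell import *
s=sense();p=s["tcp_pos"];print(s["clock"],p,s["opening"])
c=camera("wrist");cv2.imwrite("pics/w7.png",c["image"])
S=camera("scene");cv2.imwrite("pics/s7.png",cv2.resize(S["image"][230:340,390:510],None,fx=5,fy=5,interpolation=cv2.INTER_CUBIC))
tip=p-[0,0,67.6]
print("tip",(proj(S,[tip,[477.9,356.6,50]])-[390,230])*5)
print("wrist",proj(c,[p-[0,0,67.6-40],[477.9,356.6,50]]))
```

```text
22.575 [477.60748427 356.82762916 144.99314247] 13.787683108573813
tip [[272.35272512 314.90017167]
 [262.35596492 365.41834725]]
wrist [[316.52904818 269.70827369]
 [316.87084796 239.9820677 ]]
```

View pics/s7.png

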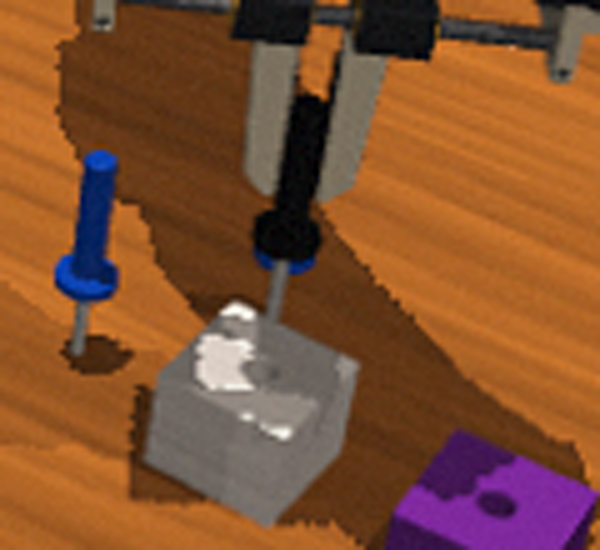

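View pics/w7.png

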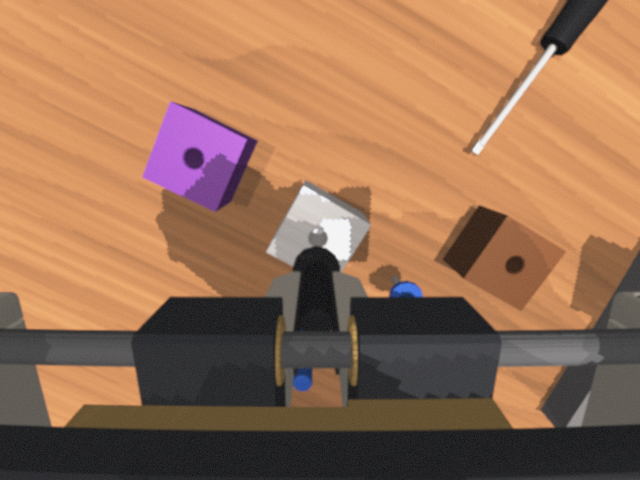

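arm_command(targets=[0, 0, 0, -24, 0, 0, 0, 0, -10, 0, 0, 0, 0, -15, 0, 0, 0, 0, -15, 0, 0, 0, 0, -2, 0, 0, 0, 0, 0, 0])

```text
clock: 23.42
tcp_pos: [477.3, 356.6, 78.1]
ee_rot: [-1.571, 0.0, -1.094]
wrist_force: [-0.6, -0.1, -0.7]
opening: 12.9
```

arm_command(targets=[0.15, 0, 0, 0, 0, 0.3, 0, 0, 0, 0, 0.5, 0, 0, 0, 0, 0.5, 0, 0, 0, 0, 0.5, 0, 0, 0, 0, 0.5, 0, 0, 40, 0, 0.5, 0, 0, 50, 0, 0.5, 0, 0, 50, 0, 0.5, -55, 0, 20, 0, 0.5, -30, 0, 0, 0, 0.5, 0, 0, 0, 0, 0.5, 0, 0, 0, 0])

```text
clock: 24.92
tcp_pos: [393.2, 356.4, 238.2]
ee_rot: [-1.57, -0.0, -1.095]
wrist_force: [0.3, 0.8, -0.8]
opening: 46.7
```

```bash
python3 look.py z
python3 - <<'E'
from workcell import *
from st import *
c=camera("wrist");cv2.imwrite("pics/w8.png",c["image"])
E
```

```text
25.025 [393.4 356.4 237.8] [-1.571  0.    -1.095] [ 1.3  0.6 -0.7] rel unit [-95.9 402.8 237.8]
```

View pics/scene_z.png

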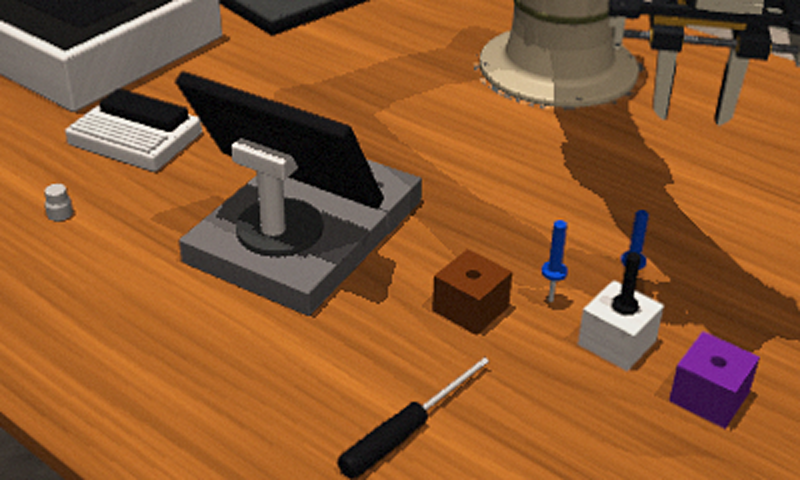

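View pics/w8.png

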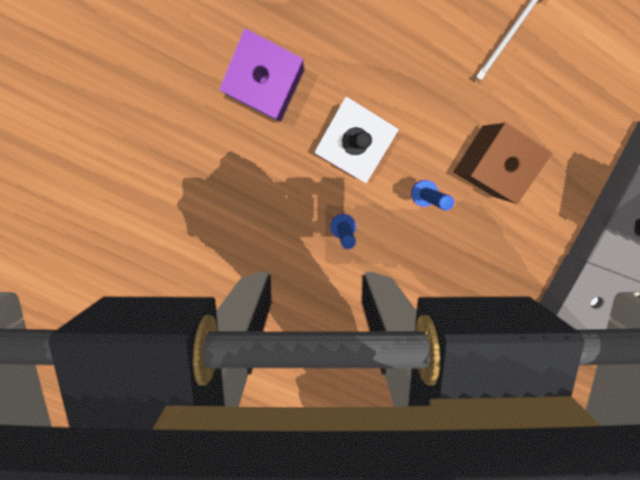

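View pics/top_z.png

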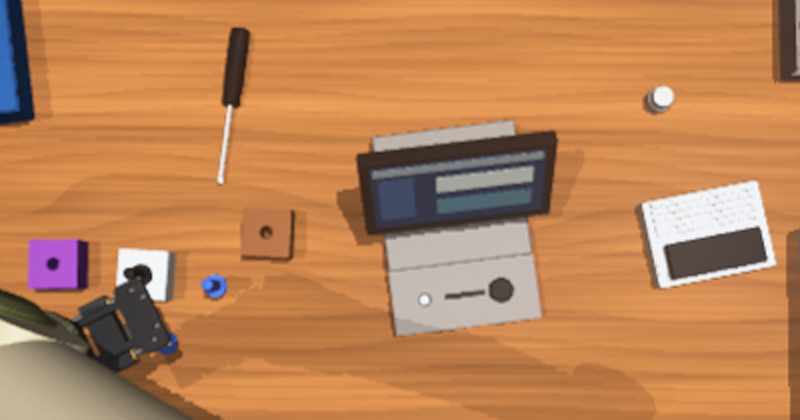

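Run:
```python
from st import *; from workcell import *
T=camera("top");f=lambda L:np.array(L)/2+[110,130]
P=np.array([[18,110,75],[18,-110,75],[0,110,-75],[0,-110,-75.]])
m=f([(358,155),(556,133),(370,233),(550,214)])
r=least_squares(lambda v:(proj(T,screenw(u0,v[0],v[1],P))-m).ravel(),[0,.4]);print(np.degrees(r.x),r.fun.round(1))
```

```text
[-0.32435597 23.93524782] [-0.8  0.4  0.7  0.1 -1.5  0.9 -0.2  0.1]
```

Swivel comes out at about 0° and tilt at about 24–25°. The stylus is seated and the button is out, so I'm handing in.

```bash
python3 -c "
from workcell import *
print(sign_off(), sense()['clock'])"
```

```text
the job is handed in; nothing more can be done
the job is handed in; nothing more can be done
```

The job is done and handed in at about 25 s on the clock. `sign_off()` gives no verdict, so what follows is from my own checks.

- **Screen:** I pushed it square and leaned it back with the fingertips. The last top-view fit gave a swivel of -0.3° and a lean of 23.9°. Before I took the stylus, fits of the wrist picture gave a lean of 24.8° to 26.4°. A fit that kept the foot position from the top camera gave 28.1°, but with larger errors. All are within 5° of 25°.
- **Button:** with the screen set, I took the stylus, lowered its pin into the recess without touching the sides, and pressed to the stop at about 15 N. The top view afterwards shows the white cap as it was before the press. The state has no reading of the button's travel, so I took the firm stop as fully down.
- **Stylus:** it went back into the white holder with no sideways force. The scene, wrist and top pictures show it upright, with its collar on the block.
- **Everything else:** the module, driver, socket and look-alikes are where they were in the pictures, and the gripper is clear of everything.

My first swivel push caught the end of the screen at about 13 N. I backed off, shifted sideways and pushed again, and nothing else moved. The wrist and top cameras placed the foot about 2 mm apart, which was within the clearance around the pin.

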